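Refit the spring clip on the hand mill's spindle

TASK

The spring clip that keeps the crank spindle in the hand mill has come off. Take the smaller of the two spring clips out of the wooden rest, feel along the bare end of the spindle for the groove, and press the clip straight down into it until it snaps fully home; then let go. Be gentle: never force the clip against the steel with more than about 2 kg, and leave the large clip and the other things where they are.

Things in the scene. Friction and masses are not known exactly. Their poses are not given: they have to be found in the camera images.
- mill: Small aluminium hand mill on a 110 x 110 x 14 mm wooden base; it does not move. Origin at the centre of the base's underside; z up; y along the spindle, whose axis is level, 62 mm above the worktop. The crank is at the +y end; the bare steel spindle end, 20 mm thick, sticks out at the -y end and has one groove, 8.5 mm wide, 14 mm thick at its bottom.
- spindle_mouth (a point): Point on the spindle's axis where the bare end comes out of the round bearing boss (radius 16 mm); axes as the mill's, so outward is -y. The spindle has end play: the groove's middle lies anywhere from 14 to 34 mm outward of this point, no reading tells where. The spindle stays where it is left (10 N shifts it along); plain spindle goes on 22 mm past the groove.
- hopper_rim (a point): Centre of the mill's round hopper mouth, radius 34 mm, 122 mm above the worktop, 54 mm inward (+y) of spindle_mouth: keep the gripper clear of it.
- clip_small: The small spring clip, the one that fits: upright, two steel jaws open at the bottom, black grip on top; 25 mm wide (x), 6 mm thick (y). Origin at its bore centre, on the spindle's axis when seated; y along the bore, z up, from 7 mm below the origin to 58 above. Either way round will do. It stands in either of the rest's two slots, its origin 15 mm above the worktop.
- clip_grip (a point): Middle of the small clip's black grip, 42 mm above the clip's origin: where to take it from above, fingers on the 16 mm wide sides (closing along the clip's x). The grip is 10 mm thick (y) and spans 24 to 58 mm above the origin.
- clip_tips (a point): Midway between the small clip's two sprung round jaw tips (3 mm thick, 8.6 mm apart clear), 5.8 mm below its origin. Lowered over the axis, they stop on the plain spindle with the origin 15.7 mm above the axis and cannot pass; in the groove they touch at 12 mm, and pressed on with some 6 to 15 N they spread and snap under; then the bridge lands on the groove's bottom, origin on the axis.
- clip_large: A spare spring clip of the same make, too big: 35 mm wide, 6 mm thick, about 76 mm high, same black grip. Origin at its bore centre, 21 mm above the worktop. Stands in the other slot and stays there.
- rest: Fixed wooden block 60 (x) x 120 (y) x 22 mm with two slots 14 mm deep, 7.5 mm wide (y) and 40 mm long (x), 32 mm either side of its middle along y. Origin at the centre of its underside. The clips stand in the slots with their x along the rest's x, their bottoms 8 mm above the worktop; pull them straight up.
- spice_3: Spice jar, 46 mm across, 106 mm high; bystander, origin under its middle.
- spice_0: Spice jar, 46 mm across, 106 mm high; bystander, origin under its middle.
- rice_cup: Clear plastic measuring cup, 67 mm across, 74 mm high; bystander, origin under its middle.
- mug_tall_1: White mug, 67 mm across, 89 mm high, with a handle; bystander, origin at its underside.
- cutlery_teaspoon_3: Teaspoon, 134 mm long, lying on the worktop; bystander, origin under its middle.
Not all that is in view belongs to the job. What is shaped like the mill but purple is not meant.

How it is judged:
By the outcome, as a careful person would: the job done as asked, in the order asked, and still so for the second after the job is handed in, with the robot touching nothing.
It also fails if it takes over 48 s, if anything falls off the work surface, if the arm or the gripper's body presses on something with over 40 N, if the wrist force passes 120 N, or if a joint passes its speed limit or range.

ROBOT

A 6-joint arm with a two-finger parallel gripper is mounted at the origin on a cart in front of the work surface, level with it; the furniture and walls round the work are solid. World frame = base frame: x ahead of the robot, y to its left, z up, the work surface at z = 0. Lengths are in m, angles in rad, forces in N, time in s.
With the tool pointing down it reaches from about 0.35 to 1 m from the base axis. Payload 7.1 kg.
Tool frame: the origin (TCP) lies midway between the tips of the shut fingers; the grasp point (between the pads) lies 19 mm behind it; z points along the fingers, y is the line along which they close (so a half turn about z gives the same grasp; the last joint's range is limited). The gripper opens to 85 mm and grips with 20 to 120 N. Pads are 22 mm wide; open, the fingers measure 114 mm over their backs; the gripper's body (76 mm by 85 mm) begins 54 mm behind the grasp point. The pads swing forward as they close: fully open they stand 13 mm farther back than shut.
Start: joints at [-1.259, 0.423, 1.63, -0, 1.089, -0.019], TCP at [0.203, -0.591, 0.204] pointing down, gripper open.
Joint ranges: [-3, 3], [-0.9, 2.11], [0.09, 2.58], [-1.31, 4.45], [0.11, 2.69], [-2.54, 2.54]. Speed limits (rad/s): [2.39, 2.39, 3.01, 3.14, 3.14, 3.14].

INTERFACE

Orientations are given as a unit quaternion [x, y, z, w].
In Python, from plant import manip gives the robot as it stands.
- The arm moves only by the tool carry_out, never from a script. Its argument "deltas" is a list of rows, each a list of 7 numbers: the shift along the tool's x, y, z in m, then the turn, a rotation vector about the tool's x, y, z in degrees, then the finger opening in m, from 0 to 0.0854. A call has 1 to 12 rows; each row shifts and turns the commanded pose from where the row before left it, along the tool's axes as they then stand; what a row does not reach is not made up. A row lasts 1/10 s, in which the tool goes at most 50 mm and 8.59 degrees, less where a joint would pass 70% of its speed; a pose out of reach is approached as far as the arm can. A call with a gripper value outside its range is refused whole. The fingers move at their own pace and stop on an object; the grip force is fixed at half the most. Time passes only in rows, so rows that do not move let the fingers close. It gives the time, the measured TCP pose, the force, the opening and the grip force at its end, in the units of the state.
- manip.sense(): the state, without advancing time (a new reading comes with each control period).
- manip.get_image(name): name is "side" or "top"; returns a dict with "color" (384x512x3 uint8, red, green, blue), "camera_matrix" (3x3 intrinsics, pixels), "k1" (the pictures are not rectified: a ray, as slopes to the right and down, at radius r is drawn at 1 + k1 r^2 times it, then the intrinsics apply), "rvec" (rotation vector, rad) and "tvec" (3), from world to camera coordinates, as OpenCV has them. Camera axes: x right, y down, z forward; pixel columns grow to the right and rows downward; lengths in m; the calibration is good to about 2 mm. A picture is of the moment at which its call begins. There is no depth.
- manip.job_done(): hands the job in; it is judged then, once.
Trained networks look in a picture, given as the dict that the camera call returned (one of the last four; its "shot" number tells which), for a name from the list of things; names that differ only in an ending like _2 or _b are one class to them, and where a whole thing is asked for, a point or a joint stands for the part that bears it (a point fixed in the world has none). Each returns a list of dicts, best first, with "conf" (0 to 1); they miss things now and then, are a little off and sometimes report something else, mostly with a low value. They report only what shows in the picture. A call takes as long as a camera call. They do not tell look-alikes from the thing itself.
- manip.outline_of(thing, picture): "region" (384x512 bool, what is visible of it) and "centre" ([column, row] in pixels, amid what is visible of it).
The state is a dict: "time": time; "joint_positions": joint angles; "dq": joint speeds; "joint_torque": joint torques, N m; "eef_pos": TCP position; "orientation": TCP orientation; "ft_force": force on the tool from outside, world axes, zero at the start; "torque": the same for the moment, N m; "gripper_width": finger opening in m; "finger_force": force on a finger pad.
Only numpy, scipy, OpenCV 4.12 (cv2) and the standard library are available. Lean on these libraries where they do the work, as an engineer would, in place of code of your own. Each camera call takes 0.05 s, during which the arm holds its last target. There are 200 camera calls.

## Working session

There is one attempt and no reset: what is moved stays moved. The work goes in short steps, Python scripts to look and compute and a tool call to move; the robot and the scene stay as the last step left them, time stands still between calls to the robot, and variables do not carry over. Pictures are saved under pics/ and viewed, at most 10 in all, crops included, and the job is handed in when it is done.

Besides the shell and the picture viewer there is one more tool, called after "Emit:" as name(argument=value, ...) on one line, values as JSON. carry_out: Moves the arm, as the interface text tells. Its arguments: {"type":"object","properties":{"deltas":{"type":"array"}},"required":["deltas"]}

```bash
mkdir -p pics; cat > h.py <<'E'
import numpy as np,cv2
from plant import manip
def shot(n,f):
    p=manip.get_image(n); cv2.imwrite('pics/'+f,p['color'][:,:,::-1]); return p
def ray(p,uv):
    K=np.array(p['camera_matrix']); s=np.array([(uv[0]-K[0,2])/K[0,0],(uv[1]-K[1,2])/K[1,1]])
    d=s.copy()
    for _ in range(20): d=s/(1+p['k1']*(d@d))
    R=cv2.Rodrigues(np.array(p['rvec'],float))[0]; t=np.array(p['tvec'],float).ravel()
    return -R.T@t, R.T@np.array([d[0],d[1],1])
def atz(p,uv,z):
    c,d=ray(p,uv); return c+d*(z-c[2])/d[2]
def proj(p,X):
    K=np.array(p['camera_matrix']);return cv2.projectPoints(np.array(X,float).reshape(-1,1,3),np.array(p['rvec'],float),np.array(p['tvec'],float),K,np.array([p['k1'],0,0,0.]))[0].reshape(-1,2)
def tri(ps):
    A=np.zeros((3,3));b=np.zeros(3)
    for p,uv in ps:
        c,d=ray(p,uv);d=d/np.linalg.norm(d);M=np.eye(3)-np.outer(d,d);A+=M;b+=M@c
    return np.linalg.solve(A,b)
E
python3 - <<'E'
from h import *
P={n:shot(n,n+'0.png') for n in('top','side')}
for n in P:
    print(n,ray(P[n],(256,192)))
    for t in('mill','clip_small','clip_large','clip_grip','clip_tips','rest','spindle_mouth','hopper_rim'):
        try:
            for r in manip.outline_of(t,P[n])[:3]:
                ys,xs=np.nonzero(r['region']); print(t,round(r['conf'],2),np.round(r['centre']),xs.min(),xs.max(),ys.min(),ys.max(),len(xs))
        except Exception as e: print(t,e)
a=np.hstack([cv2.imread('pics/top0.png'),cv2.imread('pics/side0.png')])
E
echo
```

```text
top (array([0.23335938, 0.17941011, 1.59732698]), array([ 0.21894532, -0.01955558, -0.97556963]))
mill 0.88 [253. 208.] 224 280 195 231 1057
mill 0.8 [117. 218.] 83 143 204 238 1111
clip_small 0.48 [216. 235.] 207 224 224 240 247
clip_large 0.47 [370. 194.] 367 373 193 198 29
clip_grip 0.24 [253. 211.] 224 280 196 231 1098
clip_tips 0.73 [316. 151.] 310 324 145 163 224
rest 0.91 [357. 198.] 341 375 189 208 548
spindle_mouth 0.89 [113. 221.] 83 143 203 238 1221
hopper_rim 0.77 [251. 211.] 224 280 196 230 979
hopper_rim 0.7 [118. 221.] 83 142 204 238 1121
side (array([ 0.19508568, -0.82554328,  0.73206844]), array([ 0.30071992,  0.80163572, -0.51703005]))
mill 0.91 [248. 203.] 228 264 182 228 809
clip_small 0.67 [310. 294.] 304 317 283 305 169
clip_small 0.61 [300. 276.] 295 301 270 285 89
clip_large 0.54 [312. 290.] 305 316 283 304 132
clip_large 0.31 [244. 205.] 228 264 182 228 814
clip_grip 0.54 [299. 276.] 294 302 270 286 103
clip_tips 0.53 [297. 277.] 294 302 270 286 95
spindle_mouth 0.8 [244. 207.] 229 264 182 228 867
spindle_mouth 0.67 [206. 150.] 196 220 133 165 516
hopper_rim 0.94 [245. 206.] 229 263 182 227 807
hopper_rim 0.59 [206. 150.] 196 220 133 164 464
```

View pics/top0.png

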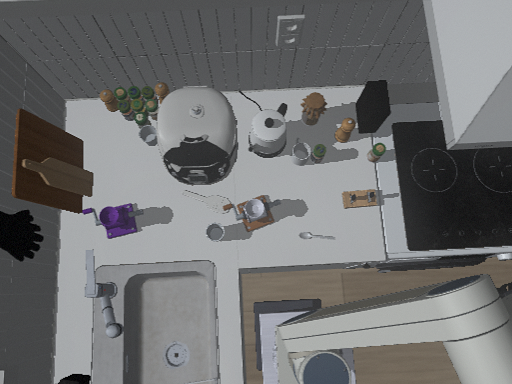

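View pics/side0.png

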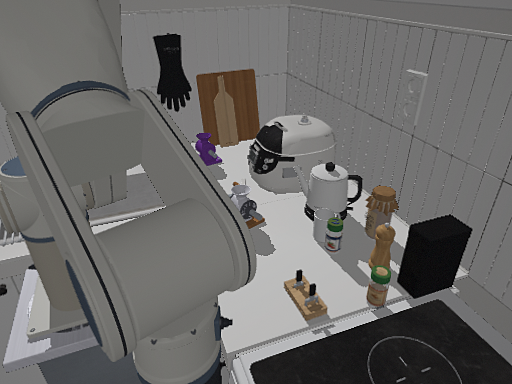

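The top view shows the aluminium mill at (255,211), with its crank at the left (230,208) and its spindle to the right (275,207). The rest is at (361,198) with two clips, at (357,198) and (372,197). The purple look-alike at (118,218) isn't the one meant. In the side view the clips are at (299,276) and (312,291). One enlarged crop of each will confirm which is which.

```bash
python3 - <<'E'
from h import *
P={n:manip.get_image(n) for n in('top','side')}
def crop(n,x,y,w,h,W,H): return cv2.resize(P[n]['color'][y:y+h,x:x+w,::-1],(W,H),interpolation=cv2.INTER_CUBIC)
a=np.vstack([np.hstack([crop('top',335,180,50,37,400,296),crop('top',215,185,70,52,400,296)]),np.hstack([crop('side',275,260,60,45,400,300),crop('side',215,175,60,45,400,300)])])
cv2.imwrite('pics/c1.png',a)
for uv in((344,198),(381,199),(361,192),(361,207)): print(uv,atz(P['top'],uv,.022))
for uv in((357,198),(372,197)): print('clip',atz(P['top'],uv,.073))
print('hop',atz(P['top'],(254,209),.122))
for uv in((230,208),(280,206)): print(atz(P['top'],uv,.062))
for uv in((298,271),(312,284)): print('clipside',atz(P['side'],uv,.073))
E
```

```text
(344, 198) [ 0.54688049 -0.17817927  0.022     ]
(381, 199) [ 0.53585828 -0.31552761  0.022     ]
(361, 192) [ 0.56636386 -0.24396841  0.022     ]
(361, 207) [ 0.50961808 -0.23776775  0.022     ]
clip [ 0.53427131 -0.21343629  0.073     ]
clip [ 0.53510015 -0.26791815  0.073     ]
hop [0.50455221 0.16002432 0.122     ]
[0.52378199 0.2454726  0.062     ]
[0.52164161 0.06488122 0.062     ]
clipside [ 0.53888348 -0.20732786  0.073     ]
clipside [ 0.55041695 -0.25995179  0.073     ]
```

View pics/c1.png

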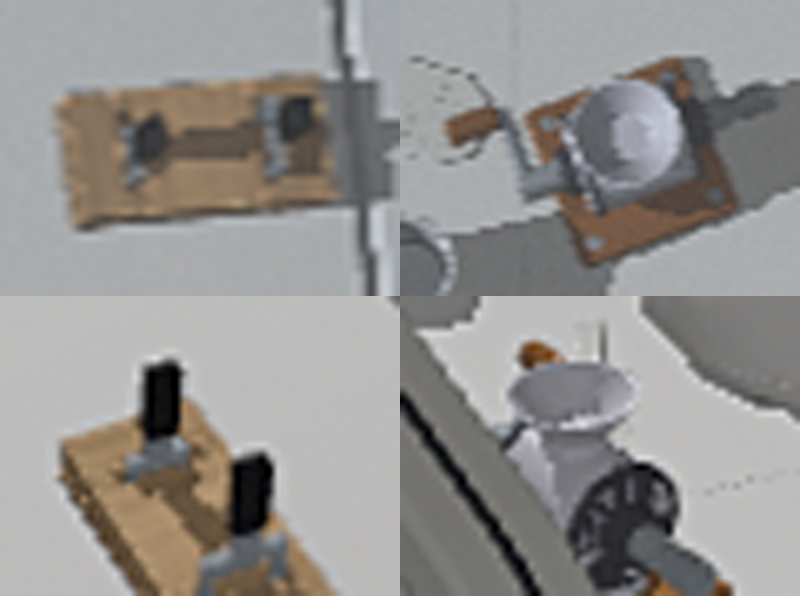

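The small clip is the one at top (357,198) / side (299,276). Its steel is narrower and sits lower than that of the wide one at (372,197) / (312,291). Next I fit the rest and mill base by colour.

```bash
cat > fit.py <<'E'
from h import *
from scipy.optimize import minimize
S=8
def box(x,y,a,w,l,z0,z1):
    c,s=np.cos(a),np.sin(a)
    return [[x+c*u-s*v,y+s*u+c*v,z] for u in(-w/2,w/2) for v in(-l/2,l/2) for z in(z0,z1)]
def wood(p,win,th):
    x,y,w,h=win; c=p['color'][y:y+h,x:x+w].astype(np.float32)
    m=(cv2.resize(c[:,:,0]-c[:,:,2],(w*S,h*S),interpolation=cv2.INTER_CUBIC)>th).astype(np.uint8)
    n,L,st,_=cv2.connectedComponentsWithStats(m); k=1+np.argmax(st[1:,4])
    pts=cv2.findNonZero((L==k).astype(np.uint8)); o=np.zeros((h*S,w*S),np.uint8)
    cv2.fillConvexPoly(o,cv2.convexHull(pts),1); return o
def hullmask(p,win,X):
    x,y,w,h=win; q=(proj(p,X)-[x,y]+.5)*S-.5
    o=np.zeros((h*S,w*S),np.uint8); cv2.fillConvexPoly(o,cv2.convexHull(np.round(q*16).astype(np.int32)),1,shift=4); return o
def fit(obs,dims,x0):
    def cost(v):
        return sum(1-(m&h).sum()/(m|h).sum() for p,win,m in obs for h in [hullmask(p,win,box(v[0],v[1],v[2],*dims))])
    return minimize(cost,x0,method='Nelder-Mead',options=dict(initial_simplex=np.array(x0)+np.vstack([np.zeros(3),np.diag([.01,.01,.1])]),xatol=1e-4,fatol=1e-5))
E
python3 - <<'E'
from fit import *
T,Sd=manip.get_image('top'),manip.get_image('side')
wt=(335,180,50,37);ws=(275,265,60,60);wm=(225,185,60,52)
a=(T,wt,wood(T,wt,35));b=(Sd,ws,wood(Sd,ws,35))
for o in([a],[b],[a,b]):
    r=fit(o,(.06,.12,0,.022),[.537,-.245,.05]);print('rest',r.x,r.fun)
m=(T,wm,wood(T,wm,35)); r=fit([m],(.11,.11,0,.014),[.51,.15,.35]);print('mill',r.x,r.fun)
cv2.imwrite('pics/dbg.png',m[2]*120+hullmask(T,wm,box(*r.x,.11,.11,0,.014))*120)
# black grips
for p,bx in((T,(350,190,15,15)),(Sd,(290,265,14,20))):
    x,y,w,h=bx; g=p['color'][y:y+h,x:x+w].max(2)<60; ys,xs=np.nonzero(g); print('grip',g.sum(),xs.mean()+x,ys.mean()+y)
    if p is T: q=(xs.mean()+x,ys.mean()+y)
    else: print(tri([(T,q),(Sd,(xs.mean()+x,ys.mean()+y))]))
print(manip.sense()['orientation'])
E
```

```text
rest [ 0.54676058 -0.23636745  0.04503633] 0.09901811644309222
rest [ 0.5452463  -0.23695438  0.00693661] 0.0521569008338999
rest [ 0.54558247 -0.23670515  0.02344456] 0.1544863305625156
mill [0.50965826 0.16006228 0.35762182] 0.7815682281059063
grip 11 352.90909090909093 196.9090909090909
grip 55 298.8181818181818 275.5272727272727
[ 0.54343104 -0.20420669  0.05297493]
[ 9.86351173e-01  1.64655287e-01  2.01301670e-06 -1.36402798e-05]
```

View pics/dbg.png

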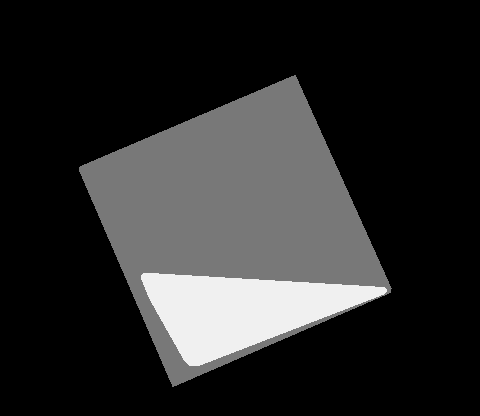

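The rest fit and the triangulated grip agree: the small clip is at about (0.545, -0.2045), at the +y slot, and the rest's yaw is about 0.02. The mill base fit caught only one patch, so I'll redo that. I'm planning the first move now.

```bash
cat > plan.py <<'E'
import sys,json
from h import *
from scipy.spatial.transform import Rotation as R
def plan(xyz,yang,n,w,nr=None):
    s=manip.sense();p=np.array(s['eef_pos']);q=R.from_quat(s['orientation'])
    c,sn=np.cos(yang),np.sin(yang); Rt=np.array([[-sn,c,0],[c,sn,0],[0,0,-1.]]).T.copy()
    Rt=np.column_stack([[-sn,c,0],[c,sn,0],[0,0,-1]])
    rv=(q.inv()*R.from_matrix(Rt)).as_rotvec()
    print('pos',p.round(4),'turn',np.degrees(rv).round(2))
    d=(np.array(xyz)-p)/n; rows=[]
    for i in range(n):
        qi=q*R.from_rotvec(rv*i/n); rows.append(list((qi.inv().apply(d)).round(4))+list(np.degrees(rv/n).round(2))+[w])
    print(json.dumps([[float(v) for v in r] for r in rows]))
if __name__=='__main__':
    a=list(map(float,sys.argv[1:])); plan(a[:3],a[3],int(a[4]),a[5])
E
python3 plan.py .545 -.2045 .17 .02 12 .05
```

```text
pos [ 0.203  -0.5911  0.2038] turn [ -0.    -0.   -72.19]
[[0.0374, -0.0212, 0.0028, -0.0, -0.0, -6.02, 0.05], [0.0394, -0.0172, 0.0028, -0.0, -0.0, -6.02, 0.05], [0.041, -0.0129, 0.0028, -0.0, -0.0, -6.02, 0.05], [0.0421, -0.0086, 0.0028, -0.0, -0.0, -6.02, 0.05], [0.0428, -0.0041, 0.0028, -0.0, -0.0, -6.02, 0.05], [0.043, 0.0004, 0.0028, -0.0, -0.0, -6.02, 0.05], [0.0427, 0.0049, 0.0028, -0.0, -0.0, -6.02, 0.05], [0.042, 0.0094, 0.0028, -0.0, -0.0, -6.02, 0.05], [0.0408, 0.0137, 0.0028, -0.0, -0.0, -6.02, 0.05], [0.0391, 0.0179, 0.0028, -0.0, -0.0, -6.02, 0.05], [0.037, 0.0219, 0.0028, -0.0, -0.0, -6.02, 0.05], [0.0345, 0.0257, 0.0028, -0.0, -0.0, -6.02, 0.05]]
```

Emit:
carry_out(deltas=[[0.037,-0.021,0.003,0,0,-6,0.05],[0.039,-0.017,0.003,0,0,-6,0.05],[0.041,-0.013,0.003,0,0,-6,0.05],[0.042,-0.009,0.003,0,0,-6,0.05],[0.043,-0.004,0.003,0,0,-6,0.05],[0.043,0,0.003,0,0,-6,0.05],[0.043,0.005,0.003,0,0,-6,0.05],[0.042,0.009,0.003,0,0,-6,0.05],[0.041,0.014,0.003,0,0,-6,0.05],[0.039,0.018,0.003,0,0,-6,0.05],[0.037,0.022,0.003,0,0,-6,0.05],[0.034,0.026,0.003,0,0,-6,0.05]])

```text
time: 2.3
eef_pos: [0.5463, -0.2039, 0.1679]
orientation: [0.7, 0.715, 0.0, 0.0]
ft_force: [0.3, -1.0, 0.4]
gripper_width: 0.0498
finger_force: 0.0
```

```bash
python3 plan.py .5447 -.2045 .042 .02 8 .05; python3 - <<'E'
from h import *
P={n:manip.get_image(n) for n in('top','side')}
def crop(n,x,y,w,h,W,H): return cv2.resize(P[n]['color'][y:y+h,x:x+w,::-1],(W,H),interpolation=cv2.INTER_CUBIC)
cv2.imwrite('pics/c2.png',np.vstack([np.hstack([crop('top',220,180,64,48,400,300),crop('side',190,160,80,60,400,300)]),np.hstack([crop('side',256,220,80,60,400,300),crop('top',310,150,80,60,400,300)])]))
E
```

```text
pos [ 0.5463 -0.2039  0.1679] turn [0.02 0.01 0.06]
[[-0.0001, -0.0002, 0.0157, 0.0, 0.0, 0.01, 0.05], [-0.0001, -0.0002, 0.0157, 0.0, 0.0, 0.01, 0.05], [-0.0001, -0.0002, 0.0157, 0.0, 0.0, 0.01, 0.05], [-0.0001, -0.0002, 0.0157, 0.0, 0.0, 0.01, 0.05], [-0.0001, -0.0002, 0.0157, 0.0, 0.0, 0.01, 0.05], [-0.0001, -0.0002, 0.0157, 0.0, 0.0, 0.01, 0.05], [-0.0001, -0.0002, 0.0157, 0.0, 0.0, 0.01, 0.05], [-0.0001, -0.0002, 0.0157, 0.0, 0.0, 0.01, 0.05]]
```

View pics/c2.png

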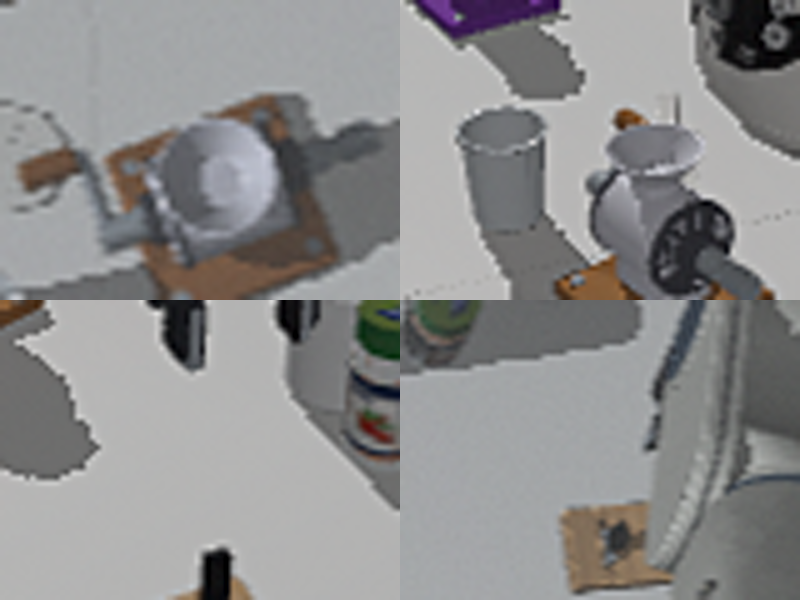

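The side view now shows the whole mill: hopper about (240..260,185), and the bare spindle pointing towards the lower right, about (258,212). The small clip's grip is under the open fingers. I'm descending and closing.

Emit:
carry_out(deltas=[[-0.001,-0.001,0.02,0,0,0,0.05],[0,-0.001,0.02,0,0,0,0.05],[0,0,0.025,0,0,0,0.05],[0,0,0.025,0,0,0,0.05],[0,0,0.02,0,0,0,0.05],[0,0,0.015,0,0,0,0.05],[0,0,0.005,0,0,0,0.05],[0,0,0,0,0,0,0.01],[0,0,0,0,0,0,0.01],[0,0,0,0,0,0,0.01],[0,0,0,0,0,0,0.01],[0,0,0,0,0,0,0.01]])

```text
time: 3.6
eef_pos: [0.5439, -0.2067, 0.0388]
orientation: [0.701, 0.713, 0.0, 0.001]
ft_force: [-0.4, 0.1, 4.9]
gripper_width: 0.0128
finger_force: 58.9
```

```bash
python3 - <<'E'
from fit import *
T,Sd=manip.get_image('top'),manip.get_image('side')
# mill base: all wood comps above area, knob excluded
def woodall(p,win,th,excl=None):
    x,y,w,h=win; c=p['color'][y:y+h,x:x+w].astype(np.float32)
    m=(cv2.resize(c[:,:,0]-c[:,:,2],(w*S,h*S),interpolation=cv2.INTER_CUBIC)>th).astype(np.uint8)
    if excl: excl(m)
    n,L,st,_=cv2.connectedComponentsWithStats(m)
    k=np.isin(L,[i for i in range(1,n) if st[i,4]>100]).astype(np.uint8)
    o=np.zeros_like(k); cv2.fillConvexPoly(o,cv2.convexHull(cv2.findNonZero(k)),1); return o
wm=(225,185,60,52)
def ex(m): m[:30*S,:11*S]=0
mk=woodall(T,wm,30,ex); r=fit([(T,wm,mk)],(.11,.11,0,.014),[.505,.155,.36]);print('mill top',r.x,r.fun)
wS=(215,195,60,50); ms=woodall(Sd,wS,30)
r2=fit([(T,wm,mk),(Sd,wS,ms)],(.11,.11,0,.014),[.505,.155,.36]);print('both',r2.x,r2.fun)
x,y,a=r2.x
def ov(p,win,mm=None):
    xx,yy,w,h=win; im=cv2.resize(p['color'][yy:yy+h,xx:xx+w,::-1],(w*S,h*S),interpolation=cv2.INTER_CUBIC)
    tr=lambda X:np.round((proj(p,X)-[xx,yy]+.5)*S-.5).astype(int)
    c,s=np.cos(a),np.sin(a); W=lambda u,v,z:[x+c*u-s*v,y+s*u+c*v,z]
    h_=cv2.convexHull(tr(box(x,y,a,.11,.11,0,.014))); cv2.polylines(im,[h_],True,(0,255,0),1)
    th=np.linspace(0,6.28,40); cv2.polylines(im,[tr([W(.034*np.cos(t),.034*np.sin(t),.122) for t in th])],True,(0,0,255),1)
    cv2.polylines(im,[tr([W(0,-.05,.062),W(0,-.13,.062)])],False,(255,0,0),1)
    return im
a1=ov(T,wm);a2=ov(Sd,(215,175,60,60))
o=np.zeros((480,960,3),np.uint8);o[:416,:480]=a1;o[:,480:]=a2
cv2.imwrite('pics/c3.png',cv2.resize(o,(800,400)))
E
```

```text
mill top [0.51093174 0.15680234 0.32588203] 0.07996556086589823
both [0.51206898 0.15623851 0.33116368] 0.3363877531045849
```

View pics/c3.png

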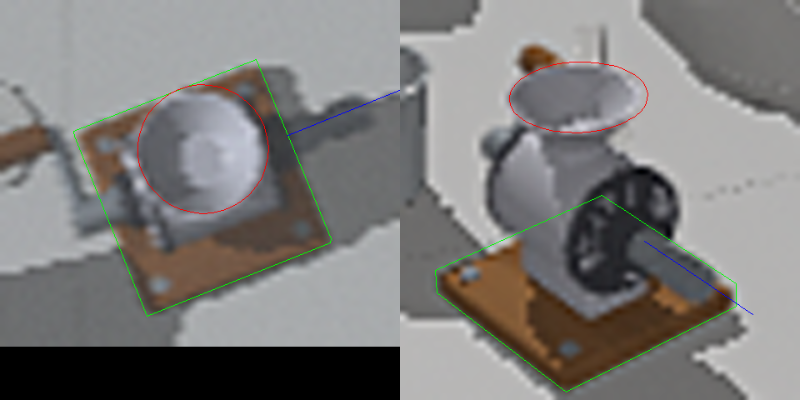

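Gripped, though the opening reads 12.8 mm against the 16 mm stated, so I'll check that by eye after lifting. The overlay matches the hopper and base to about 1 px. The spindle line at side crop (670,257) sits about 1 px above the real spindle (670,265), so I need a direct spindle measurement.

Emit:
carry_out(deltas=[[0,0,-0.005,0,0,0,0.01],[0,0,-0.01,0,0,0,0.01],[0,0,-0.015,0,0,0,0.01],[0,0,-0.025,0,0,0,0.01],[0,0,-0.03,0,0,0,0.01],[0,0,-0.03,0,0,0,0.01],[0,0,-0.02,0,0,0,0.01],[0,0,0,0,0,0,0.01]])

```text
time: 4.5
eef_pos: [0.5453, -0.2072, 0.1771]
orientation: [0.701, 0.713, 0.001, 0.003]
ft_force: [0.6, 0.2, -0.7]
gripper_width: 0.0132
finger_force: 58.7
```

```bash
python3 - <<'E'
from fit import *
T,Sd=manip.get_image('top'),manip.get_image('side')
s=manip.sense(); e=np.array(s['eef_pos']); print(e,s['ft_force'],s['torque'],s['gripper_width'])
x,y,a=.511,.1565,.329
c,sn=np.cos(a),np.sin(a); W=lambda u,v,z:[x+c*u-sn*v,y+sn*u+c*v,z]
def ov(p,win,S):
    xx,yy,w,h=win; im=cv2.resize(p['color'][yy:yy+h,xx:xx+w,::-1],(w*S,h*S),interpolation=cv2.INTER_CUBIC)
    im=cv2.convertScaleAbs(im,alpha=1.3)
    tr=lambda X:np.round((proj(p,X)-[xx,yy]+.5)*S-.5).astype(int)
    for v in(-.054,-.074,-.094,-.114):
        q=tr([W(0,v,.062)])[0]; cv2.circle(im,tuple(int(i) for i in q),2,(0,0,255),-1)
    return im
q=proj(Sd,[e])[0].astype(int); print(q)
xx,yy=q[0]-20,q[1]-20
A=ov(T,(255,190,32,24),12);B=ov(Sd,(242,198,32,24),12)
C=cv2.resize(Sd['color'][yy:yy+40,xx:xx+40,::-1],(288,288),interpolation=cv2.INTER_CUBIC)
o=np.zeros((576,384+288,3),np.uint8);o[:288,:384]=A;o[288:,:384]=B;o[:288,384:]=C
cv2.imwrite('pics/c4.png',o)
E
```

```text
[ 0.54318673 -0.20640761  0.17346632] [ 0.31385368  1.45184709 -1.32108617] [ 0.01505153  0.0070401  -0.03978457] 0.013071988199905637
[301 239]
```

View pics/c4.png

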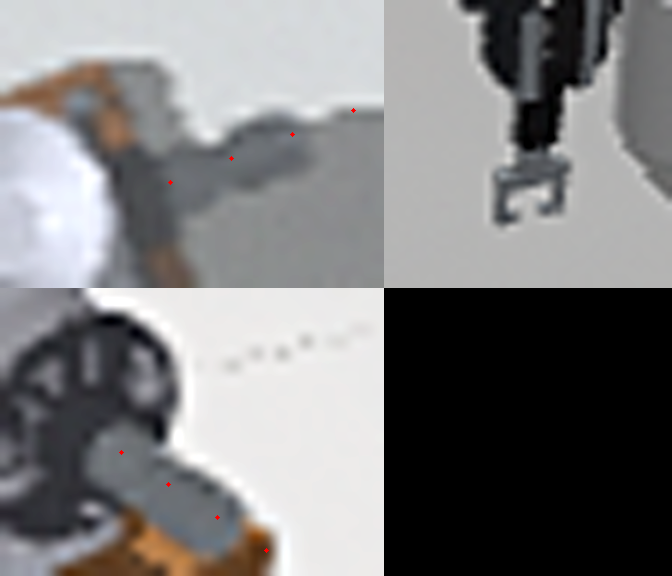

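The clip hangs upright and straight in the fingers (side (301,249)). The spindle's centreline lies about 0.5 px (1.5 mm) to the robot side of my dots in both views, and its end is about 46 mm out from the mouth. I'm shifting the axis estimate by 1.5 mm and moving above the spindle.

```bash
python3 plan.py .532 .090 .145 .329 9 .01
```

```text
pos [ 0.5432 -0.2064  0.1735] turn [  0.06   0.03 -17.9 ]
[[0.033, -0.0007, 0.0031, 0.01, 0.0, -1.99, 0.01], [0.033, 0.0004, 0.0032, 0.01, 0.0, -1.99, 0.01], [0.0329, 0.0016, 0.0032, 0.01, 0.0, -1.99, 0.01], [0.0328, 0.0027, 0.0032, 0.01, 0.0, -1.99, 0.01], [0.0327, 0.0039, 0.0032, 0.01, 0.0, -1.99, 0.01], [0.0326, 0.005, 0.0032, 0.01, 0.0, -1.99, 0.01], [0.0324, 0.0061, 0.0032, 0.01, 0.0, -1.99, 0.01], [0.0322, 0.0073, 0.0032, 0.01, 0.0, -1.99, 0.01], [0.0319, 0.0084, 0.0032, 0.01, 0.0, -1.99, 0.01]]
```

Emit:
carry_out(deltas=[[0.033,-0.001,0,0,0,-2,0.01],[0.033,0.001,0,0,0,-2,0.01],[0.033,0.002,0,0,0,-2,0.01],[0.033,0.003,0.003,0,0,-2,0.01],[0.033,0.004,0.005,0,0,-2,0.01],[0.0325,0.005,0.005,0,0,-2,0.01],[0.0325,0.006,0.005,0,0,-2,0.01],[0.032,0.007,0.005,0,0,-2,0.01],[0.031,0.008,0.005,0,0,-2,0.01],[0,0,0,0,0,0,0.01],[0,0,0,0,0,0,0.01],[0,0,0,0,0,0,0.01]])

```text
time: 5.8
eef_pos: [0.5319, 0.0888, 0.1442]
orientation: [0.581, 0.814, -0.001, -0.0]
ft_force: [-0.1, -0.1, 0.2]
gripper_width: 0.0135
finger_force: 58.7
```

```bash
python3 - <<'E'
from fit import *
Sd=manip.get_image('side');T=manip.get_image('top')
s=manip.sense(); e=np.array(s['eef_pos']); print(e,s['orientation'],s['ft_force'],s['gripper_width'])
x,y,a=.5096,.156,.329
c,sn=np.cos(a),np.sin(a); W=lambda u,v,z:[x+c*u-sn*v,y+sn*u+c*v,z]
d=e[:2]-[x,y]; print('TCP in mill u,v',d@[c,sn],d@[-sn,c])
def ov(p,win,S):
    xx,yy,w,h=win; im=cv2.resize(p['color'][yy:yy+h,xx:xx+w,::-1],(w*S,h*S),interpolation=cv2.INTER_CUBIC)
    im=cv2.convertScaleAbs(im,alpha=1.3)
    tr=lambda X:np.round((proj(p,X)-[xx,yy]+.5)*S-.5).astype(int)
    for v in(-.054,-.074,-.094,-.114):
        q=tr([W(0,v,.062)])[0]; cv2.circle(im,tuple(int(i) for i in q),2,(0,0,255),-1)
    o=np.array([e[0]-sn*.002,e[1]+c*.002,e[2]-.0238])
    for u in(-.0125,0,.0125):
        for z in(-.007,.0):
            q=tr([o+[c*u,sn*u,z]])[0]; cv2.circle(im,tuple(int(i) for i in q),2,(0,255,0),-1)
    return im
cv2.imwrite('pics/c5.png',np.hstack([ov(Sd,(238,180,40,46),13),ov(T,(252,178,22,46),12.0.__int__()) if 0 else cv2.resize(ov(T,(250,180,30,46),13),(390,598))])[:, :800])
E
```

```text
[0.53227028 0.08849769 0.14465823] [ 5.81636233e-01  8.13448982e-01 -1.95008702e-04 -9.02307824e-05] [ 0.54797126  0.40653133 -1.32796688] 0.01294581537902053
TCP in mill u,v -0.0003554036352936135 -0.07120657716646601
```

View pics/c5.png

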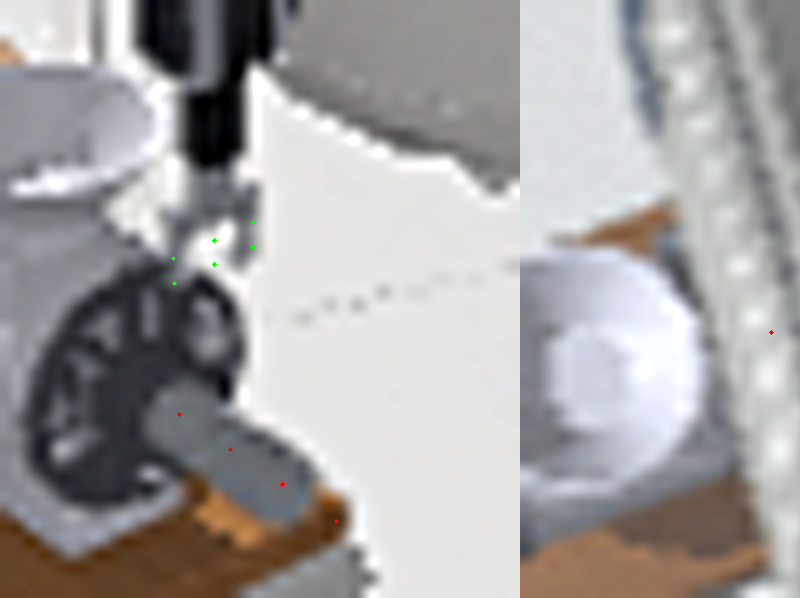

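Predicted clip points (green) land on the real jaws (side crop (172..255, 225..283)), and the axis dots sit mid-spindle. Lateral error is under 1 mm. I'm lowering at about 12 mm outward, and contact is expected at TCP z ≈ 0.1015.

Emit:
carry_out(deltas=[[0.003,0,0.01,0,0,0,0.01],[0,0,0.01,0,0,0,0.01],[0,0,0.01,0,0,0,0.01],[0,0,0.006,0,0,0,0.01],[0,0,0.002,0,0,0,0.01],[0,0,0,0,0,0,0.01],[0,0,0,0,0,0,0.01]])

```text
time: 6.6
eef_pos: [0.5315, 0.0924, 0.1069]
orientation: [0.581, 0.814, 0.0, 0.0]
ft_force: [0.9, -0.6, -0.6]
gripper_width: 0.0128
finger_force: 58.7
```

Emit:
carry_out(deltas=[[0,0,0.001,0,0,0,0.01],[0,0,0.001,0,0,0,0.01],[0,0,0,0,0,0,0.01]])

```text
time: 6.9
eef_pos: [0.5314, 0.0924, 0.1049]
orientation: [0.581, 0.814, 0.0, 0.0]
ft_force: [-0.3, 0.7, -0.9]
gripper_width: 0.0133
finger_force: 58.7
```

Emit:
carry_out(deltas=[[0,0,0.001,0,0,0,0.01],[0,0,0,0,0,0,0.01],[0,0,0,0,0,0,0.01]])

```text
time: 7.2
eef_pos: [0.5313, 0.0924, 0.1038]
orientation: [0.581, 0.814, -0.0, -0.0]
ft_force: [0.3, 0.0, -1.8]
gripper_width: 0.0127
finger_force: 58.7
```

Emit:
carry_out(deltas=[[0,0,0.001,0,0,0,0.01],[0,0,0,0,0,0,0.01],[0,0,0,0,0,0,0.01]])

```text
time: 7.5
eef_pos: [0.5313, 0.0924, 0.1028]
orientation: [0.581, 0.814, -0.0, -0.0]
ft_force: [0.0, 0.5, -1.6]
gripper_width: 0.013
finger_force: 58.7
```

Emit:
carry_out(deltas=[[0,0,0.0005,0,0,0,0.01],[0,0,0,0,0,0,0.01],[0,0,0,0,0,0,0.01]])

```text
time: 7.8
eef_pos: [0.5313, 0.0924, 0.1023]
orientation: [0.581, 0.814, -0.0, -0.0]
ft_force: [-0.5, 0.2, -0.8]
gripper_width: 0.0131
finger_force: 58.7
```

Emit:
carry_out(deltas=[[0,0,0.0005,0,0,0,0.01],[0,0,0,0,0,0,0.01],[0,0,0,0,0,0,0.01]])

```text
time: 8.1
eef_pos: [0.5314, 0.0924, 0.1019]
orientation: [0.581, 0.814, 0.0, 0.0]
ft_force: [0.8, 0.7, 0.7]
gripper_width: 0.0132
finger_force: 58.7
```

Emit:
carry_out(deltas=[[0,0,0.0005,0,0,0,0.01],[0,0,0,0,0,0,0.01],[0,0,0,0,0,0,0.01]])

```text
time: 8.4
eef_pos: [0.5316, 0.0924, 0.1015]
orientation: [0.581, 0.814, 0.0, 0.0]
ft_force: [0.2, 0.7, 0.9]
gripper_width: 0.0131
finger_force: 58.9
```

Emit:
carry_out(deltas=[[0,0,0.0005,0,0,0,0.01],[0,0,0,0,0,0,0.01],[0,0,0,0,0,0,0.01]])

```text
time: 8.7
eef_pos: [0.5317, 0.0924, 0.101]
orientation: [0.581, 0.814, 0.0, 0.0]
ft_force: [1.2, 0.7, 2.7]
gripper_width: 0.0132
finger_force: 59.0
```

Contact found: about 3.5 N at z 0.101, close to the expected 0.1015. The small +x side force means the clip is slightly off to -x. I'll centre by 0.5 mm and slide outward.

Emit:
carry_out(deltas=[[0,0.0005,0,0,0,0,0.01],[0,0,0,0,0,0,0.01],[0,0,0,0,0,0,0.01]])

```text
time: 9.0
eef_pos: [0.532, 0.0926, 0.1009]
orientation: [0.581, 0.814, 0.0, 0.0]
ft_force: [1.1, 0.1, 2.5]
gripper_width: 0.0133
finger_force: 59.0
```

Emit:
carry_out(deltas=[[-0.001,0,0,0,0,0,0.01],[-0.001,0,0,0,0,0,0.01],[0,0,0,0,0,0,0.01]])

```text
time: 9.3
eef_pos: [0.5325, 0.0906, 0.1008]
orientation: [0.581, 0.814, 0.0, -0.0]
ft_force: [-0.0, 1.2, 2.5]
gripper_width: 0.0131
finger_force: 59.0
```

Emit:
carry_out(deltas=[[-0.001,0,0,0,0,0,0.01],[-0.001,0,0,0,0,0,0.01],[0,0,0,0,0,0,0.01]])

```text
time: 9.6
eef_pos: [0.5323, 0.0884, 0.1004]
orientation: [0.581, 0.814, -0.001, -0.001]
ft_force: [-0.4, 0.2, -1.1]
gripper_width: 0.0127
finger_force: 58.6
```

The force vanished at z 0.1004: the tips are over the groove. I'll dip 1.5 mm in, then feel for the walls to centre.

Emit:
carry_out(deltas=[[0,0,0.0005,0,0,0,0.01],[0,0,0.0005,0,0,0,0.01],[0,0,0.0005,0,0,0,0.01],[0,0,0,0,0,0,0.01],[0,0,0,0,0,0,0.01]])

```text
time: 10.1
eef_pos: [0.533, 0.0887, 0.0993]
orientation: [0.581, 0.814, -0.0, -0.0]
ft_force: [-0.2, 0.8, -0.7]
gripper_width: 0.0129
finger_force: 58.6
```

Emit:
carry_out(deltas=[[-0.0005,0,0,0,0,0,0.01],[-0.0005,0,0,0,0,0,0.01],[0,0,0,0,0,0,0.01],[0,0,0,0,0,0,0.01]])

```text
time: 10.5
eef_pos: [0.5334, 0.0878, 0.0993]
orientation: [0.581, 0.814, 0.0, 0.0]
ft_force: [0.6, -0.2, -0.1]
gripper_width: 0.013
finger_force: 58.6
```

Emit:
carry_out(deltas=[[-0.0005,0,0,0,0,0,0.01],[0,0,0,0,0,0,0.01],[0,0,0,0,0,0,0.01]])

```text
time: 10.8
eef_pos: [0.5336, 0.0873, 0.0993]
orientation: [0.581, 0.814, 0.0, 0.0]
ft_force: [0.1, -0.7, -0.3]
gripper_width: 0.0129
finger_force: 58.6
```

Emit:
carry_out(deltas=[[-0.0005,0,0,0,0,0,0.01],[0,0,0,0,0,0,0.01],[0,0,0,0,0,0,0.01]])

```text
time: 11.1
eef_pos: [0.5338, 0.0868, 0.0993]
orientation: [0.581, 0.814, 0.0, 0.0]
ft_force: [-0.2, -1.1, -1.7]
gripper_width: 0.0134
finger_force: 58.6
```

Emit:
carry_out(deltas=[[-0.0005,0,0,0,0,0,0.01],[0,0,0,0,0,0,0.01],[0,0,0,0,0,0,0.01]])

```text
time: 11.4
eef_pos: [0.5339, 0.0864, 0.0993]
orientation: [0.581, 0.814, 0.0, -0.0]
ft_force: [0.4, -0.1, -0.9]
gripper_width: 0.0131
finger_force: 58.6
```

Emit:
carry_out(deltas=[[-0.0005,0,0,0,0,0,0.01],[0,0,0,0,0,0,0.01],[0,0,0,0,0,0,0.01]])

```text
time: 11.7
eef_pos: [0.5341, 0.0859, 0.0993]
orientation: [0.581, 0.814, 0.0, 0.0]
ft_force: [-0.5, 0.0, -0.5]
gripper_width: 0.0127
finger_force: 58.6
```

Emit:
carry_out(deltas=[[-0.0005,0,0,0,0,0,0.01],[0,0,0,0,0,0,0.01],[0,0,0,0,0,0,0.01]])

```text
time: 12.0
eef_pos: [0.5342, 0.0855, 0.0993]
orientation: [0.581, 0.814, -0.0, -0.0]
ft_force: [-0.2, 0.1, 0.0]
gripper_width: 0.0129
finger_force: 58.7
```

Emit:
carry_out(deltas=[[-0.0005,0,0,0,0,0,0.01],[0,0,0,0,0,0,0.01],[0,0,0,0,0,0,0.01]])

```text
time: 12.3
eef_pos: [0.5344, 0.085, 0.0993]
orientation: [0.581, 0.814, 0.0, -0.0]
ft_force: [-0.4, -0.3, -0.1]
gripper_width: 0.0129
finger_force: 58.7
```

No wall after 3.6 mm, which is more play than the groove allows. Either I'm still above the plain spindle or the first touch was one-sided. I'll lower gently here to tell.

Emit:
carry_out(deltas=[[0,0,0.0005,0,0,0,0.01],[0,0,0,0,0,0,0.01],[0,0,0,0,0,0,0.01]])

```text
time: 12.6
eef_pos: [0.5344, 0.085, 0.0988]
orientation: [0.581, 0.814, -0.0, -0.0]
ft_force: [0.3, -0.2, -1.7]
gripper_width: 0.0131
finger_force: 58.7
```

Emit:
carry_out(deltas=[[0,0,0.0005,0,0,0,0.01],[0,0,0,0,0,0,0.01],[0,0,0,0,0,0,0.01]])

```text
time: 12.9
eef_pos: [0.5344, 0.085, 0.0983]
orientation: [0.581, 0.814, 0.0, 0.0]
ft_force: [-0.4, 1.5, 0.2]
gripper_width: 0.0132
finger_force: 58.7
```

Emit:
carry_out(deltas=[[0,0,0.0005,0,0,0,0.01],[0,0,0,0,0,0,0.01],[0,0,0,0,0,0,0.01]])

```text
time: 13.2
eef_pos: [0.5345, 0.085, 0.0979]
orientation: [0.581, 0.814, 0.0, 0.0]
ft_force: [0.2, 0.3, -0.6]
gripper_width: 0.0126
finger_force: 58.7
```

Emit:
carry_out(deltas=[[0,0,0.0005,0,0,0,0.01],[0,0,0,0,0,0,0.01],[0,0,0,0,0,0,0.01]])

```text
time: 13.5
eef_pos: [0.5347, 0.085, 0.0975]
orientation: [0.581, 0.814, 0.0, 0.0]
ft_force: [1.3, 0.0, 0.2]
gripper_width: 0.013
finger_force: 58.8
```

Emit:
carry_out(deltas=[[0,0,0.0005,0,0,0,0.01],[0,0,0,0,0,0,0.01],[0,0,0,0,0,0,0.01]])

```text
time: 13.8
eef_pos: [0.5348, 0.085, 0.097]
orientation: [0.581, 0.814, 0.0, 0.0]
ft_force: [1.0, 0.1, 2.3]
gripper_width: 0.0129
finger_force: 59.0
```

```bash
python3 - <<'E'
from fit import *
Sd=manip.get_image('side')
s=manip.sense(); e=np.array(s['eef_pos']); print(e,s['ft_force'],s['torque'])
x,y,a=.5096,.156,.329
c,sn=np.cos(a),np.sin(a); W=lambda u,v,z:[x+c*u-sn*v,y+sn*u+c*v,z]
d=e[:2]-[x,y]; print('u,v',d@[c,sn],d@[-sn,c])
S=13;xx,yy,w,h=238,186,44,40
im=cv2.convertScaleAbs(cv2.resize(Sd['color'][yy:yy+h,xx:xx+w,::-1],(w*S,h*S),interpolation=cv2.INTER_CUBIC),alpha=1.3)
o=np.array([e[0]-sn*.002,e[1]+c*.002,e[2]-.0238])
for X,col in [(W(0,v,.062),(0,0,255)) for v in(-.054,-.074,-.094,-.114)]+[(o+[c*u,sn*u,z],(0,255,0)) for u in(-.0125,0,.0125) for z in(-.007,0.)]:
    q=np.round((proj(Sd,[X])[0]-[xx,yy]+.5)*S-.5).astype(int); cv2.circle(im,(int(q[0]),int(q[1])),2,col,-1)
cv2.imwrite('pics/c6.png',im)
E
```

```text
[0.53473204 0.08503217 0.09703477] [0.80431367 1.39829907 3.09152226] [ 0.23206865 -0.22474165  0.07392112]
u,v 0.0008546279906162454 -0.07528162032279638
```

View pics/c6.png

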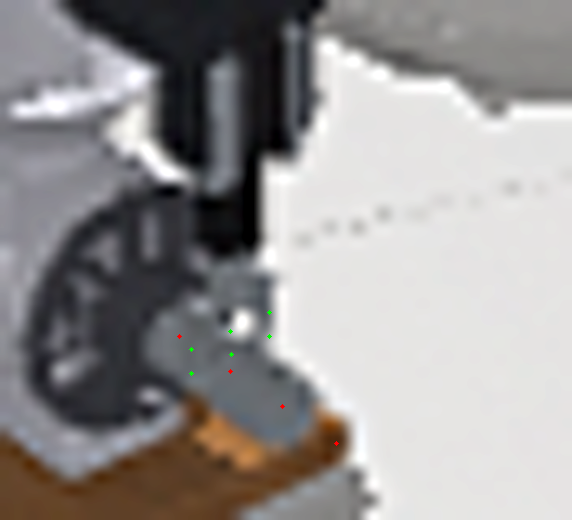

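The side view shows the clip straddling the spindle close to the predicted points (jaw edge at (269,312)). This contact is 4.3 mm lower than the first, which matches plain (15.7 mm) versus groove (12 mm), so the tips are in the groove. I still need the outer wall to centre, so I'm lifting 1.3 mm, nudging +0.5 mm sideways and feeling outward.

Emit:
carry_out(deltas=[[0,0,-0.0013,0,0,0,0.01],[-0.0005,0.0005,0,0,0,0,0.01],[0,0,0,0,0,0,0.01],[0,0,0,0,0,0,0.01]])

```text
time: 14.25
eef_pos: [0.5347, 0.0846, 0.0979]
orientation: [0.581, 0.814, -0.0, -0.0]
ft_force: [-0.7, -0.0, 0.5]
gripper_width: 0.0133
finger_force: 58.8
```

Emit:
carry_out(deltas=[[-0.0005,0,0,0,0,0,0.01],[0,0,0,0,0,0,0.01],[0,0,0,0,0,0,0.01]])

```text
time: 14.55
eef_pos: [0.535, 0.0841, 0.098]
orientation: [0.581, 0.814, -0.0, -0.0]
ft_force: [-0.4, 0.3, -0.0]
gripper_width: 0.0128
finger_force: 58.7
```

Emit:
carry_out(deltas=[[-0.0005,0,0,0,0,0,0.01],[0,0,0,0,0,0,0.01],[0,0,0,0,0,0,0.01]])

```text
time: 14.85
eef_pos: [0.5352, 0.0837, 0.098]
orientation: [0.581, 0.814, -0.0, -0.0]
ft_force: [-1.1, 0.3, -0.5]
gripper_width: 0.0129
finger_force: 58.7
```

Emit:
carry_out(deltas=[[-0.0005,0,0,0,0,0,0.01],[0,0,0,0,0,0,0.01],[0,0,0,0,0,0,0.01]])

```text
time: 15.15
eef_pos: [0.5354, 0.0832, 0.0981]
orientation: [0.581, 0.814, -0.0, -0.0]
ft_force: [-1.1, 0.6, -0.6]
gripper_width: 0.0131
finger_force: 58.6
```

Emit:
carry_out(deltas=[[-0.0005,0,0,0,0,0,0.01],[0,0,0,0,0,0,0.01],[0,0,0,0,0,0,0.01]])

```text
time: 15.45
eef_pos: [0.5356, 0.0828, 0.0981]
orientation: [0.581, 0.814, -0.0, -0.0]
ft_force: [-0.5, 1.3, 0.1]
gripper_width: 0.0131
finger_force: 58.6
```

Emit:
carry_out(deltas=[[-0.0005,0,0,0,0,0,0.01],[0,0,0,0,0,0,0.01],[0,0,0,0,0,0,0.01]])

```text
time: 15.75
eef_pos: [0.5358, 0.0823, 0.0981]
orientation: [0.581, 0.814, -0.0, -0.0]
ft_force: [-0.9, 2.3, -0.8]
gripper_width: 0.0126
finger_force: 58.6
```

Emit:
carry_out(deltas=[[-0.0005,0,0,0,0,0,0.01],[0,0,0,0,0,0,0.01],[0,0,0,0,0,0,0.01]])

```text
time: 16.05
eef_pos: [0.536, 0.0818, 0.0981]
orientation: [0.581, 0.814, 0.0, -0.0]
ft_force: [-0.6, 1.9, -1.6]
gripper_width: 0.0134
finger_force: 58.6
```

Emit:
carry_out(deltas=[[-0.0005,0,0,0,0,0,0.01],[0,0,0,0,0,0,0.01],[0,0,0,0,0,0,0.01]])

```text
time: 16.35
eef_pos: [0.5362, 0.0814, 0.0981]
orientation: [0.581, 0.814, 0.0, -0.0]
ft_force: [-0.2, 1.5, -0.8]
gripper_width: 0.0128
finger_force: 58.6
```

Emit:
carry_out(deltas=[[-0.0005,0,0,0,0,0,0.01],[0,0,0,0,0,0,0.01],[0,0,0,0,0,0,0.01]])

```text
time: 16.65
eef_pos: [0.5363, 0.0809, 0.0981]
orientation: [0.581, 0.814, -0.0, -0.0]
ft_force: [-0.8, 1.6, -1.2]
gripper_width: 0.0131
finger_force: 58.6
```

```bash
python3 -c "
from h import *
s=manip.sense();print(s['eef_pos'],s['ft_force'],s['torque'])"
```

```text
[0.53628334 0.08087294 0.09808355] [-0.81640916  1.59965114 -1.15034642] [ 0.4416127   0.18149195 -0.03111259]
```

Steady about 1.7 N purely along the axis (−0.32, 0.95): the outer wall is touching, or something is sliding. I'll back off 1 mm and then another 1 mm to see whether it releases.

Emit:
carry_out(deltas=[[0.0005,0,0,0,0,0,0.01],[0,0,0,0,0,0,0.01],[0,0,0,0,0,0,0.01]])

```text
time: 16.95
eef_pos: [0.5362, 0.0814, 0.0981]
orientation: [0.581, 0.814, 0.0, 0.0]
ft_force: [0.1, 2.0, -1.8]
gripper_width: 0.0132
finger_force: 58.6
```

Emit:
carry_out(deltas=[[0.0005,0,0,0,0,0,0.01],[0,0,0,0,0,0,0.01],[0,0,0,0,0,0,0.01]])

```text
time: 17.25
eef_pos: [0.536, 0.0818, 0.0981]
orientation: [0.581, 0.814, -0.0, 0.0]
ft_force: [-1.1, 1.8, -1.3]
gripper_width: 0.0131
finger_force: 58.6
```

Emit:
carry_out(deltas=[[0.0005,0,0,0,0,0,0.01],[0.0005,0,0,0,0,0,0.01],[0,0,0,0,0,0,0.01]])

```text
time: 17.55
eef_pos: [0.5358, 0.0828, 0.0982]
orientation: [0.581, 0.814, 0.0, 0.0]
ft_force: [-0.7, 1.2, -0.4]
gripper_width: 0.0132
finger_force: 58.6
```

Emit:
carry_out(deltas=[[0.0005,0,0,0,0,0,0.01],[0.0005,0,0,0,0,0,0.01],[0,0,0,0,0,0,0.01]])

```text
time: 17.85
eef_pos: [0.5354, 0.0837, 0.0982]
orientation: [0.581, 0.814, 0.0, 0.0]
ft_force: [-1.1, 1.3, -1.0]
gripper_width: 0.0132
finger_force: 58.6
```

Emit:
carry_out(deltas=[[0.0005,0,0,0,0,0,0.01],[0.0005,0,0,0,0,0,0.01],[0,0,0,0,0,0,0.01]])

```text
time: 18.15
eef_pos: [0.5351, 0.0847, 0.0982]
orientation: [0.581, 0.814, 0.0, 0.0]
ft_force: [0.5, 0.8, 0.4]
gripper_width: 0.013
finger_force: 58.6
```

The force doesn't flip on reversal, so that was sensor drift, not a wall. I'll profile heights properly: lift clear, go 8 mm further out, and find the contact height there.

Emit:
carry_out(deltas=[[0,0,-0.003,0,0,0,0.01],[0,0,-0.003,0,0,0,0.01],[-0.004,0,0,0,0,0,0.01],[-0.004,0,0,0,0,0,0.01],[0,0,0.001,0,0,0,0.01],[0,0,0,0,0,0,0.01],[0,0,0,0,0,0,0.01]])

```text
time: 18.85
eef_pos: [0.5375, 0.077, 0.103]
orientation: [0.581, 0.814, -0.0, -0.0]
ft_force: [0.1, 0.2, -1.2]
gripper_width: 0.0129
finger_force: 58.7
```

Emit:
carry_out(deltas=[[0,0,0.001,0,0,0,0.01],[0,0,0,0,0,0,0.01],[0,0,0,0,0,0,0.01]])

```text
time: 19.15
eef_pos: [0.5376, 0.0772, 0.102]
orientation: [0.581, 0.814, -0.0, -0.0]
ft_force: [-0.1, -0.4, 0.3]
gripper_width: 0.0132
finger_force: 58.7
```

Emit:
carry_out(deltas=[[0,0,0.001,0,0,0,0.01],[0,0,0,0,0,0,0.01],[0,0,0,0,0,0,0.01]])

```text
time: 19.45
eef_pos: [0.5378, 0.0772, 0.1012]
orientation: [0.581, 0.814, 0.0, 0.0]
ft_force: [-0.2, 1.0, -0.6]
gripper_width: 0.0129
finger_force: 58.7
```

Emit:
carry_out(deltas=[[0,0,0.0007,0,0,0,0.01],[0,0,0,0,0,0,0.01],[0,0,0,0,0,0,0.01]])

```text
time: 19.75
eef_pos: [0.5381, 0.0772, 0.1008]
orientation: [0.581, 0.814, 0.0, 0.0]
ft_force: [0.5, 0.1, 3.2]
gripper_width: 0.0132
finger_force: 59.1
```

Plain-spindle contact is here at 0.1015, against 0.0975 at y = 0.085, so the groove does lie between y ≈ 0.078 and 0.090. I'm sliding inward lightly to find where the tips drop off the outer land.

Emit:
carry_out(deltas=[[0.0005,0,0,0,0,0,0.01],[0,0,0,0,0,0,0.01]])

```text
time: 19.95
eef_pos: [0.5379, 0.0776, 0.1007]
orientation: [0.581, 0.814, 0.0, 0.0]
ft_force: [0.4, -0.3, 4.6]
gripper_width: 0.0131
finger_force: 59.3
```

Emit:
carry_out(deltas=[[0.0005,0,0,0,0,0,0.01],[0,0,0,0,0,0,0.01]])

```text
time: 20.15
eef_pos: [0.5376, 0.0781, 0.1006]
orientation: [0.581, 0.814, 0.0, 0.0]
ft_force: [0.1, -0.1, 5.1]
gripper_width: 0.0129
finger_force: 59.3
```

Emit:
carry_out(deltas=[[0.0005,0,0,0,0,0,0.01],[0,0,0,0,0,0,0.01]])

```text
time: 20.35
eef_pos: [0.5375, 0.0786, 0.1007]
orientation: [0.581, 0.814, 0.0, 0.0]
ft_force: [0.8, -0.3, 5.1]
gripper_width: 0.0132
finger_force: 59.3
```

Emit:
carry_out(deltas=[[0.0005,0,0,0,0,0,0.01],[0,0,0,0,0,0,0.01]])

```text
time: 20.55
eef_pos: [0.5374, 0.079, 0.1007]
orientation: [0.581, 0.814, 0.0, 0.0]
ft_force: [1.3, -0.5, 6.0]
gripper_width: 0.0132
finger_force: 59.3
```

Emit:
carry_out(deltas=[[0.0005,0,0,0,0,0,0.01],[0,0,0,0,0,0,0.01]])

```text
time: 20.75
eef_pos: [0.5372, 0.0794, 0.1007]
orientation: [0.581, 0.814, 0.0, 0.0]
ft_force: [0.8, -1.2, 5.4]
gripper_width: 0.0131
finger_force: 59.3
```

Emit:
carry_out(deltas=[[0.0005,0,0,0,0,0,0.01],[0,0,0,0,0,0,0.01]])

```text
time: 20.95
eef_pos: [0.537, 0.0799, 0.1006]
orientation: [0.581, 0.814, 0.0, 0.0]
ft_force: [1.4, -0.4, 5.2]
gripper_width: 0.0132
finger_force: 59.3
```

Emit:
carry_out(deltas=[[0.0005,0,0,0,0,0,0.01],[0,0,0,0,0,0,0.01]])

```text
time: 21.15
eef_pos: [0.5368, 0.0803, 0.1006]
orientation: [0.581, 0.814, 0.0, 0.0]
ft_force: [1.3, -1.1, 6.0]
gripper_width: 0.0127
finger_force: 59.3
```

Emit:
carry_out(deltas=[[0.0005,0,0,0,0,0,0.01],[0,0,0,0,0,0,0.01]])

```text
time: 21.35
eef_pos: [0.5367, 0.0808, 0.1006]
orientation: [0.581, 0.814, 0.0, 0.0]
ft_force: [0.6, -0.6, 4.4]
gripper_width: 0.0132
finger_force: 59.3
```

Still on the land at y = 0.0808, where the clip was free earlier. So the clip pivots in the pads or the spindle came along. Continuing.

Emit:
carry_out(deltas=[[0.0005,0,0,0,0,0,0.01],[0,0,0,0,0,0,0.01]])

```text
time: 21.55
eef_pos: [0.5365, 0.0813, 0.1006]
orientation: [0.581, 0.814, 0.0, 0.0]
ft_force: [1.3, -0.8, 4.3]
gripper_width: 0.0132
finger_force: 59.3
```

Emit:
carry_out(deltas=[[0.0005,0,0,0,0,0,0.01],[0,0,0,0,0,0,0.01]])

```text
time: 21.75
eef_pos: [0.5362, 0.082, 0.1006]
orientation: [0.581, 0.814, 0.0, 0.0]
ft_force: [0.3, 0.9, 4.4]
gripper_width: 0.0131
finger_force: 59.3
```

Emit:
carry_out(deltas=[[0.0005,0,0,0,0,0,0.01],[0,0,0,0,0,0,0.01]])

```text
time: 21.95
eef_pos: [0.5359, 0.0825, 0.1005]
orientation: [0.581, 0.814, 0.0, -0.0]
ft_force: [1.3, 0.9, 4.9]
gripper_width: 0.0131
finger_force: 59.3
```

Emit:
carry_out(deltas=[[0.0005,0,0,0,0,0,0.01],[0,0,0,0,0,0,0.01]])

```text
time: 22.15
eef_pos: [0.5358, 0.083, 0.1005]
orientation: [0.581, 0.814, 0.0, 0.0]
ft_force: [1.2, 1.7, 5.0]
gripper_width: 0.013
finger_force: 59.3
```

Emit:
carry_out(deltas=[[0.0005,0,0,0,0,0,0.01],[0,0,0,0,0,0,0.01]])

```text
time: 22.35
eef_pos: [0.5356, 0.0834, 0.1005]
orientation: [0.581, 0.814, 0.0, 0.0]
ft_force: [1.7, 1.1, 4.4]
gripper_width: 0.013
finger_force: 59.3
```

Emit:
carry_out(deltas=[[0.0005,0,0,0,0,0,0.01],[0,0,0,0,0,0,0.01]])

```text
time: 22.55
eef_pos: [0.5354, 0.0838, 0.1005]
orientation: [0.581, 0.814, 0.0, 0.0]
ft_force: [0.8, 0.5, 5.2]
gripper_width: 0.013
finger_force: 59.3
```

Before sliding further, I'm checking numerically whether the spindle has moved, by comparing the end-edge profile along the axis with the first side picture.

```bash
python3 - <<'E'
from fit import *
Sd=manip.get_image('side'); cv2.imwrite('pics/side_now.png',Sd['color'][:,:,::-1])
old=cv2.imread('pics/side0.png').astype(float); new=Sd['color'][:,:,::-1].astype(float)
x,y,a=.5096,.156,.329
c,sn=np.cos(a),np.sin(a); W=lambda u,v,z:[x+c*u-sn*v,y+sn*u+c*v,z]
vs=np.arange(-.084,-.122,-.002)
for im,n in((old,'old'),(new,'new')):
    prof=0
    for u in(-.006,-.003,0,.003):
        q=proj(Sd,[W(u,v,.064) for v in vs]).astype(np.float32)
        prof=prof+cv2.remap(im.astype(np.float32),q[:,:1].copy(),q[:,1:].copy(),cv2.INTER_CUBIC)[:,0]/4
    print(n,(prof[:,2]-prof[:,0]).round().astype(int))
print(vs.round(3)*1000)
s=manip.sense();print(s['eef_pos'],s['ft_force'],s['torque'])
E
```

```text
old [ -8  -7  -6  -6  -8  -8  -8  -9 -10  -6   1  19  45  62  58  49  42  34
  24]
new [-7 -7 -6 -6 -7 -8 -8 -9 -9 -6  1 17 42 57 54 45 38 31 22]
[ -84.  -86.  -88.  -90.  -92.  -94.  -96.  -98. -100. -102. -104. -106.
 -108. -110. -112. -114. -116. -118. -120.]
[0.53547098 0.08381551 0.1004993 ] [ 0.59810327 -0.56808102  4.69175021] [ 0.04646843 -0.16871805 -0.02154053]
```

The spindle hasn't moved (end edge at v ≈ −0.106 in both). So the clip must be pivoting in the pads about the closing axis. I'll go back to the pose of picture c5 and compare the clip's position numerically with that picture.

Emit:
carry_out(deltas=[[0,0,-0.01,0,0,0,0.01],[0.0055,-0.0015,-0.015,0,0,0,0.01],[0,0,-0.0142,0,0,0,0.01],[0,0,-0.005,0,0,0,0.01],[0,0,0,0,0,0,0.01],[0,0,0,0,0,0,0.01],[0,0,0,0,0,0,0.01]])

```text
time: 23.3
eef_pos: [0.5317, 0.0883, 0.1442]
orientation: [0.581, 0.814, -0.0, -0.0]
ft_force: [0.4, 0.6, -0.0]
gripper_width: 0.0133
finger_force: 58.7
```

```bash
python3 - <<'E'
from fit import *
Sd=manip.get_image('side'); e=manip.sense()['eef_pos']; print(e)
old=cv2.imread('pics/c5.png')[:,:520]; xx,yy,w,h,S=238,180,40,46,13
im=cv2.convertScaleAbs(cv2.resize(Sd['color'][yy:yy+h,xx:xx+w,::-1],(w*S,h*S),interpolation=cv2.INTER_CUBIC),alpha=1.3)
for n,(x0,x1,y0,y1) in dict(finger=(150,270,20,90),grip=(170,255,95,165),steel=(165,265,185,260),tips=(160,265,225,290),mill=(30,130,330,480),spindle=(150,330,400,520)).items():
    t=old[y0:y1,x0:x1]; m=26
    R=cv2.matchTemplate(im[max(y0-m,0):y1+m,x0-m:x1+m],t,cv2.TM_CCOEFF_NORMED); _,v,_,l=cv2.minMaxLoc(R)
    print(n,round(v,3),(l[0]-m)/13,(l[1]-min(m,y0))/13)
E0=np.array([.53227,.0885,.14466]); p=proj(Sd,[E0,e,E0-[0,0,.03],E0-[0,0,.03]+.003*np.array([-.323,.946,0])]); print(p[1]-p[0],'tip 3mm +v:',p[3]-p[2])
E
```

```text
[0.53175214 0.0883122  0.14410015]
finger 0.993 0.07692307692307693 0.07692307692307693
grip 0.999 0.0 0.07692307692307693
steel 0.959 0.0 0.07692307692307693
tips 0.957 0.0 0.07692307692307693
mill 0.998 0.0 0.0
spindle 0.995 0.0 0.0
[-0.13238455  0.21520342] tip 3mm +v: [-0.60503704 -0.38682874]
```

The clip now sits straight in the fingers (tip shift under 0.1 px relative to the grip) and the spindle is where it was. Sliding contact is misleading, so I'll probe by vertical taps instead: dip to z ≈ 0.1003 at points along the axis. Land gives about 5 N, groove gives nothing.

Emit:
carry_out(deltas=[[0,0.0015,0.01,0,0,0,0.01],[0,0,0.015,0,0,0,0.01],[0,0,0.012,0,0,0,0.01],[0,0,0.004,0,0,0,0.01],[0,0,0,0,0,0,0.01],[0,0,0,0,0,0,0.01]])

```text
time: 23.95
eef_pos: [0.5337, 0.0889, 0.1036]
orientation: [0.581, 0.814, -0.0, -0.0]
ft_force: [0.5, -0.2, 0.3]
gripper_width: 0.0129
finger_force: 58.7
```

Emit:
carry_out(deltas=[[0,0,0.001,0,0,0,0.01],[0,0,0.001,0,0,0,0.01],[0,0,0,0,0,0,0.01],[0,0,0,0,0,0,0.01]])

```text
time: 24.35
eef_pos: [0.5337, 0.0889, 0.1018]
orientation: [0.581, 0.814, 0.0, 0.0]
ft_force: [-0.2, -0.4, 0.2]
gripper_width: 0.013
finger_force: 58.7
```

Emit:
carry_out(deltas=[[0,0,0.0005,0,0,0,0.01],[0,0,0,0,0,0,0.01],[0,0,0,0,0,0,0.01]])

```text
time: 24.65
eef_pos: [0.5336, 0.0889, 0.1011]
orientation: [0.581, 0.814, 0.0, -0.0]
ft_force: [-0.8, -0.5, -1.4]
gripper_width: 0.0127
finger_force: 58.7
```

Emit:
carry_out(deltas=[[0,0,0.0007,0,0,0,0.01],[0,0,0,0,0,0,0.01],[0,0,0,0,0,0,0.01]])

```text
time: 24.95
eef_pos: [0.5336, 0.0889, 0.1004]
orientation: [0.581, 0.814, -0.0, -0.0]
ft_force: [0.1, 0.3, 1.1]
gripper_width: 0.0131
finger_force: 58.7
```

Emit:
carry_out(deltas=[[0,0,-0.0025,0,0,0,0.01],[-0.002,0,0,0,0,0,0.01],[0,0,0.0015,0,0,0,0.01],[0,0,0.001,0,0,0,0.01],[0,0,0,0,0,0,0.01],[0,0,0,0,0,0,0.01]])

```text
time: 25.55
eef_pos: [0.5341, 0.087, 0.1003]
orientation: [0.581, 0.814, -0.0, -0.0]
ft_force: [-0.1, 0.0, -0.6]
gripper_width: 0.0131
finger_force: 58.7
```

Emit:
carry_out(deltas=[[0,0,-0.0025,0,0,0,0.01],[-0.002,0,0,0,0,0,0.01],[0,0,0.0015,0,0,0,0.01],[0,0,0.001,0,0,0,0.01],[0,0,0,0,0,0,0.01],[0,0,0,0,0,0,0.01]])

```text
time: 26.15
eef_pos: [0.5351, 0.0852, 0.1006]
orientation: [0.581, 0.814, 0.0, 0.0]
ft_force: [0.5, 0.4, 1.0]
gripper_width: 0.013
finger_force: 58.9
```

Emit:
carry_out(deltas=[[0,0,-0.0025,0,0,0,0.01],[-0.002,0,0,0,0,0,0.01],[0,0,0.0015,0,0,0,0.01],[0,0,0.001,0,0,0,0.01],[0,0,0,0,0,0,0.01],[0,0,0,0,0,0,0.01]])

```text
time: 26.75
eef_pos: [0.536, 0.0833, 0.1007]
orientation: [0.581, 0.814, 0.0, 0.0]
ft_force: [0.5, -0.5, 2.4]
gripper_width: 0.0133
finger_force: 59.1
```

Finger force (58.7 free, 58.9+ touching) and z show groove at y = 0.0889 and 0.0870, and land at 0.0852 and 0.0833. I'm refining both edges.

Emit:
carry_out(deltas=[[0,0,-0.0025,0,0,0,0.01],[0.003,0,0,0,0,0,0.01],[0,0,0.0015,0,0,0,0.01],[0,0,0.001,0,0,0,0.01],[0,0,0,0,0,0,0.01],[0,0,0,0,0,0,0.01]])

```text
time: 27.35
eef_pos: [0.5344, 0.0861, 0.1003]
orientation: [0.581, 0.814, -0.0, -0.0]
ft_force: [-0.1, -0.1, 0.6]
gripper_width: 0.0132
finger_force: 58.7
```

Emit:
carry_out(deltas=[[0,0,-0.0025,0,0,0,0.01],[0.004,0,0,0,0,0,0.01],[0,0,0.0015,0,0,0,0.01],[0,0,0.001,0,0,0,0.01],[0,0,0,0,0,0,0.01],[0,0,0,0,0,0,0.01]])

```text
time: 27.95
eef_pos: [0.5335, 0.0899, 0.1006]
orientation: [0.581, 0.814, 0.0, 0.0]
ft_force: [-0.1, 1.0, 1.5]
gripper_width: 0.0131
finger_force: 58.8
```

Emit:
carry_out(deltas=[[0,0,-0.0025,0,0,0,0.01],[0.001,0,0,0,0,0,0.01],[0,0,0.0015,0,0,0,0.01],[0,0,0.001,0,0,0,0.01],[0,0,0,0,0,0,0.01],[0,0,0,0,0,0,0.01]])

```text
time: 28.55
eef_pos: [0.5332, 0.0908, 0.1006]
orientation: [0.581, 0.814, 0.0, 0.0]
ft_force: [1.4, 0.4, 2.4]
gripper_width: 0.013
finger_force: 59.0
```

The groove window is y ≈ 0.0857 to 0.0894, so its middle is 0.0875. Going there and pressing down in small steps.

Emit:
carry_out(deltas=[[0,0,-0.0025,0,0,0,0.01],[-0.0035,0.0003,0,0,0,0,0.01],[0,0,0.0015,0,0,0,0.01],[0,0,0.0015,0,0,0,0.01],[0,0,0.001,0,0,0,0.01],[0,0,0,0,0,0,0.01],[0,0,0,0,0,0,0.01]])

```text
time: 29.25
eef_pos: [0.5342, 0.0876, 0.0988]
orientation: [0.581, 0.814, -0.0, -0.0]
ft_force: [0.1, -0.4, -0.5]
gripper_width: 0.0128
finger_force: 58.7
```

Emit:
carry_out(deltas=[[0,0,0.001,0,0,0,0.01],[0,0,0,0,0,0,0.01],[0,0,0,0,0,0,0.01]])

```text
time: 29.55
eef_pos: [0.5343, 0.0876, 0.0979]
orientation: [0.581, 0.814, 0.0, -0.0]
ft_force: [0.8, 0.5, -1.2]
gripper_width: 0.013
finger_force: 58.7
```

Emit:
carry_out(deltas=[[0,0,0.001,0,0,0,0.01],[0,0,0,0,0,0,0.01],[0,0,0,0,0,0,0.01]])

```text
time: 29.85
eef_pos: [0.5346, 0.0877, 0.0971]
orientation: [0.581, 0.814, 0.0, 0.0]
ft_force: [0.0, -0.7, 1.3]
gripper_width: 0.0131
finger_force: 58.9
```

Emit:
carry_out(deltas=[[0,0,0.001,0,0,0,0.01],[0,0,0,0,0,0,0.01],[0,0,0,0,0,0,0.01]])

```text
time: 30.15
eef_pos: [0.5351, 0.0877, 0.0966]
orientation: [0.581, 0.814, 0.001, 0.001]
ft_force: [-0.7, 0.4, 5.6]
gripper_width: 0.0129
finger_force: 59.5
```

Emit:
carry_out(deltas=[[0,-0.0002,0.001,0,0,0,0.01],[0,0,0,0,0,0,0.01]])

```text
time: 30.35
eef_pos: [0.5352, 0.0877, 0.0959]
orientation: [0.581, 0.814, 0.001, 0.001]
ft_force: [-0.0, -0.3, 7.8]
gripper_width: 0.0126
finger_force: 59.6
```

Emit:
carry_out(deltas=[[0,-0.0002,0.001,0,0,0,0.01],[0,0,0,0,0,0,0.01]])

```text
time: 30.55
eef_pos: [0.5347, 0.0875, 0.0946]
orientation: [0.581, 0.814, 0.001, 0.001]
ft_force: [-0.2, 0.2, 5.0]
gripper_width: 0.0133
finger_force: 59.3
```

Emit:
carry_out(deltas=[[0,-0.0002,0.0005,0,0,0,0.01],[0,0,0,0,0,0,0.01]])

```text
time: 30.75
eef_pos: [0.5343, 0.0875, 0.0938]
orientation: [0.581, 0.814, 0.0, 0.0]
ft_force: [0.0, 0.1, 3.6]
gripper_width: 0.0129
finger_force: 59.2
```

Force peaked at about 8–9 N and is now dropping while the clip goes down: the jaws are spreading under. Continuing down.

Emit:
carry_out(deltas=[[0,0,0.001,0,0,0,0.01],[0,0,0,0,0,0,0.01]])

```text
time: 30.95
eef_pos: [0.5338, 0.0874, 0.0922]
orientation: [0.581, 0.814, 0.0, 0.0]
ft_force: [2.0, -0.0, 2.0]
gripper_width: 0.0131
finger_force: 58.8
```

Emit:
carry_out(deltas=[[0,0,0.001,0,0,0,0.01],[0,0,0.001,0,0,0,0.01],[0,0,0,0,0,0,0.01]])

```text
time: 31.25
eef_pos: [0.5333, 0.0873, 0.0898]
orientation: [0.581, 0.814, -0.0, -0.0]
ft_force: [1.2, -0.1, -2.5]
gripper_width: 0.013
finger_force: 58.6
```

Emit:
carry_out(deltas=[[0,0,0.001,0,0,0,0.01],[0,0,0.001,0,0,0,0.01],[0,0,0,0,0,0,0.01]])

```text
time: 31.55
eef_pos: [0.5333, 0.0873, 0.0879]
orientation: [0.581, 0.814, -0.0, -0.0]
ft_force: [2.1, 0.3, -4.4]
gripper_width: 0.0128
finger_force: 58.6
```

Emit:
carry_out(deltas=[[0,0,0.001,0,0,0,0.01],[0,0,0.0005,0,0,0,0.01],[0,0,0,0,0,0,0.01]])

```text
time: 31.85
eef_pos: [0.5335, 0.0873, 0.0867]
orientation: [0.581, 0.814, -0.0, -0.0]
ft_force: [0.6, 0.1, -4.2]
gripper_width: 0.0131
finger_force: 58.7
```

Emit:
carry_out(deltas=[[0,0,0.0008,0,0,0,0.01],[0,0,0,0,0,0,0.01],[0,0,0,0,0,0,0.01]])

```text
time: 32.15
eef_pos: [0.5336, 0.0874, 0.086]
orientation: [0.581, 0.814, -0.0, -0.0]
ft_force: [0.5, 0.1, -4.9]
gripper_width: 0.0134
finger_force: 58.6
```

Emit:
carry_out(deltas=[[0,0,0.0007,0,0,0,0.01],[0,0,0,0,0,0,0.01],[0,0,0,0,0,0,0.01]])

```text
time: 32.45
eef_pos: [0.5339, 0.0874, 0.0855]
orientation: [0.581, 0.814, 0.0, 0.0]
ft_force: [1.1, 0.6, -2.1]
gripper_width: 0.013
finger_force: 58.8
```

Emit:
carry_out(deltas=[[0,0,0.0007,0,0,0,0.01],[0,0,0,0,0,0,0.01],[0,0,0,0,0,0,0.01]])

```text
time: 32.75
eef_pos: [0.5342, 0.0874, 0.0852]
orientation: [0.581, 0.814, 0.0, 0.0]
ft_force: [0.7, 0.5, 4.1]
gripper_width: 0.013
finger_force: 59.6
```

The bridge has landed at z ≈ 0.0855 (0.0858 expected), with force rising again. A small extra press, then relax, open and go straight up.

Emit:
carry_out(deltas=[[0,0,0.0005,0,0,0,0.01],[0,0,0,0,0,0,0.01],[0,0,0,0,0,0,0.01]])

```text
time: 33.05
eef_pos: [0.5344, 0.0875, 0.085]
orientation: [0.581, 0.814, 0.0, 0.001]
ft_force: [0.3, 0.3, 8.1]
gripper_width: 0.0131
finger_force: 60.1
```

Emit:
carry_out(deltas=[[0,0,-0.001,0,0,0,0.01],[0,0,0,0,0,0,0.02],[0,0,0,0,0,0,0.035],[0,0,0,0,0,0,0.045],[0,0,0,0,0,0,0.045],[0,0,0,0,0,0,0.045]])

```text
time: 33.65
eef_pos: [0.5337, 0.0874, 0.0851]
orientation: [0.581, 0.814, -0.0, -0.0]
ft_force: [0.8, -0.2, 0.1]
gripper_width: 0.0451
finger_force: 0.0
```

Emit:
carry_out(deltas=[[0,0,-0.005,0,0,0,0.045],[0,0,-0.01,0,0,0,0.045],[0,0,-0.02,0,0,0,0.045],[0,0,-0.03,0,0,0,0.045],[0,0,-0.03,0,0,0,0.045],[-0.03,0,-0.02,0,0,0,0.045],[-0.03,0,0,0,0,0,0.045],[-0.03,0,0,0,0,0,0.045],[0,0,0,0,0,0,0.045],[0,0,0,0,0,0,0.045]])

```text
time: 34.65
eef_pos: [0.563, 0.0019, 0.2008]
orientation: [0.582, 0.813, 0.0, 0.0]
ft_force: [0.4, -0.8, -0.5]
gripper_width: 0.0453
finger_force: 0.0
```

```bash
python3 - <<'E'
from h import *
P={n:manip.get_image(n) for n in('top','side')}
s=manip.sense();print(s['eef_pos'],s['gripper_width'],s['ft_force'],s['time'])
def crop(n,x,y,w,h,W,H): return cv2.resize(P[n]['color'][y:y+h,x:x+w,::-1],(W,H),interpolation=cv2.INTER_CUBIC)
cv2.imwrite('pics/fin.png',np.hstack([crop('side',235,180,40,60,400,600),np.vstack([crop('side',275,260,60,45,400,300),crop('top',245,180,40,30,400,300)])]))
E
```

```text
[0.56261483 0.00288751 0.20042495] 0.04450503538653961 [-0.67368862  0.19378601 -0.56813003] 34.75
```

View pics/fin.png

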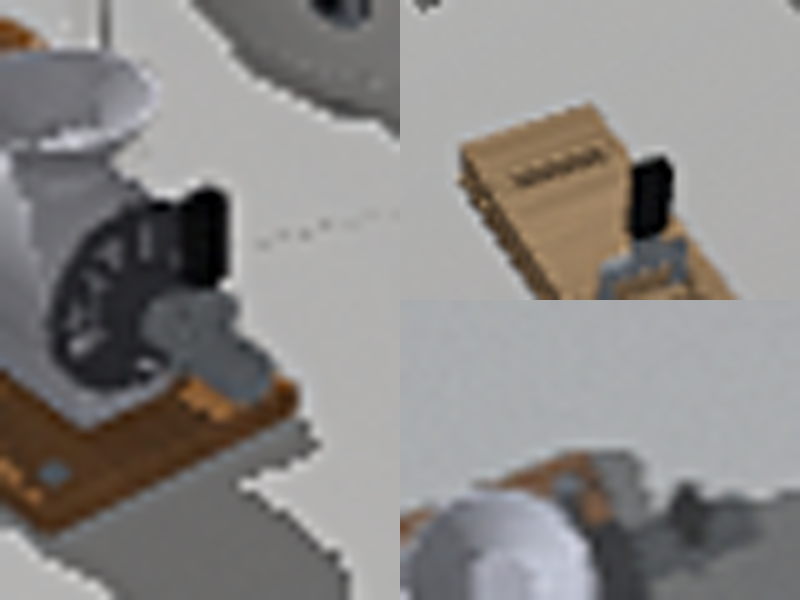

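The clip sits upright on the spindle (side crop (205,240)) with its jaws around the shaft. The large clip is still in its slot, the gripper is clear, and 34.8 s have passed.

```bash
python3 -c "
from plant import manip
print(manip.job_done())"
```

```text
the job is handed in; nothing more can be done
None
```

The small clip is snapped home in the spindle groove and released. The highest force I read while pressing it was about 8 N, the large clip is still in its slot, and the job was handed in at about 35 s.

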